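# Stack a pump housing, spacer frame and cover in the assembly nest

## Task

Load the assembly nest with the small pump so that it can go to marking. The pump housing lies on its back end with the port pointing up: first stand it on its base on the bench, open side up, and let go of it; then take it again from above and lower it fully home into the pocket between the four corner angles, with its port at the open front and not against the back stop. Lay the spacer frame flat on it and then the cover on that with its round pad up, each lowered and not dropped, then swing the retaining strap all the way over the stack into its keeper; leave the tape measure and the pliers where they are.

Things in the scene. Friction and masses are not known exactly. Their poses are not given: they have to be found in the camera images.
- housing: Pump housing, bare aluminium block 58 (x) x 80 (y) x 56 (z) mm, 0.42 kg. Origin: centre of its underside; z points to its open side, a rectangular cavity 34 x 52 mm (x, y), 40 mm deep. At the start it rests on its +y end: the port points up, the origin is 40 mm above the bench and z lies level. Grip the flat x sides, 58 mm apart.
- port (a point): Centre of the outer face of the housing's round port boss, 26 mm in diameter, which stands 8 mm out of the housing's -y end, 28 mm above its underside.
- spacer: Spacer frame, flat bare aluminium, 58 (x) x 80 (y) x 14 (z) mm with a rectangular window 34 x 52 mm (x, y) through it; lies flat on the bench. Origin: centre of its underside, z up. Same either end round.
- cover: Cover, solid bare aluminium plate 58 (x) x 80 (y) x 14 (z) mm with a round pad 33 to 36 mm in diameter and 10 mm high in the middle of its top and a screw head at each corner; lies flat on the bench, pad up. Origin: centre of its underside, z up. Same either end round.
- nest: Assembly nest fixed to the bench: dark steel base 112 (x) x 204 (y) x 12 (z) mm. Origin: centre of the base's underside, z up. Parts stacked in it have their undersides 12 (housing), 68 (spacer) and 82 mm (cover) above this origin and lie along its axes; the cover's pad then ends at 106 mm. Front (open end, for the port): -y; back (stop plate up to 48 mm): +y.
- pocket (a point): Centre of the pocket's floor, 12 mm above the nest's origin. The pocket is 61 x 83 mm (x, y). Four steel corner angles bound it: straight up to 76 mm above this point, then flared outward by 6 mm up to 92 mm. Between them the x sides are open over 53 mm (room for fingers), the -y end over 37 mm.
- keeper (a point): Middle of the slot of the keeper, a dark post 128 mm high at the nest's front (y = -84 mm); the slot is open to the nest's +x and takes the strap's end.
- strap (a joint): Angle in rad of the steel retaining strap (170 x 20 x 8 mm, underside 108 mm above the nest's origin) about its upright pivot at the nest's x = 0, y = +80 mm. 0: closed, along the nest's -y over the pocket's middle, its end in the keeper; grows as it swings out to the nest's +x (1.57: along +x). Stays where it is left; about 1 N at the knob moves it.
- strap_knob (a point): Centre of the top of the black upright knob on the strap, 117 mm from the pivot axis. The knob is 22 mm in diameter and 32 mm high (the upper 22 mm to grip or push); its top is 148 mm above the nest's origin.
- tape_measure: Tape measure lying on the bench, 47 x 104 x 62 mm; a bystander. Origin: centre of its underside.
- pliers: Pliers lying on the bench, 56 x 160 x 12 mm; a bystander. Origin: centre of the underside.
Not all that is in view belongs to the job. Leave any red look-alike of the spacer alone.

How it is judged:
By the outcome, as a careful person would: the job done as asked, in the order asked, and still so for the second after the job is handed in, with the robot touching nothing.
It also fails if it takes over 72 s, if anything falls off the work surface, if the arm or the gripper's body presses on something with over 40 N, if the wrist force passes 120 N, or if a joint passes its speed limit or range.

## Robot

A 6-joint arm with a two-finger parallel gripper is mounted at the origin on the work surface; the furniture and walls round the work are solid. World frame = base frame: x ahead of the robot, y to its left, z up, the work surface at z = 0. Lengths are in m, angles in rad, forces in N, time in s.
With the tool pointing down it reaches from about 0.375 to 0.9 m from the base axis. Payload 3.1 kg.
Tool frame: the origin (TCP) lies between the finger pads; the fingertips stand 8 mm ahead of it and the grasp point (between the pads) lies 11 mm behind it; z points along the fingers, y is the line along which they close (so a half turn about z gives the same grasp; the last joint's range is limited). The gripper opens to 87 mm and grips with 3 to 60 N. Pads are 19 mm wide; open, the fingers measure 117 mm over their backs; the gripper's body (75 mm by 190 mm) begins 51 mm behind the grasp point.
Start: joints at [0.941, 0.527, 1.433, -0, 1.181, -0.178], TCP at [0.273, 0.562, 0.231] pointing down, gripper open.
Joint ranges: [-3.08, 3.08], [-0.75, 2.2], [0.22, 2.44], [-1.43, 4.57], [0, 2.65], [-2.85, 2.85]. Speed limits (rad/s): [2.79, 2.79, 3.14, 3.14, 3.14, 3.14].

## Interface

Orientations are given as a unit quaternion [x, y, z, w].
In Python, from rig import robot gives the robot as it stands.
- The arm moves only by the tool move_arm, never from a script. Its argument "motion" is text: rows parted by semicolons, each of 5 numbers parted by spaces: the opening, from -1 (shut) to 1 (fully open), then the shift along the tool's x, y, z normalised to -1 to 1, where 1 is 0.2 m, then the turn about the tool's z normalised to -1 to 1, where 1 is pi rad. A call has 1 to 12 rows; each row is the pose to reach, as a shift and turn from the pose commanded when the call began, along the tool's axes at that moment, turning the shorter way round; what a row does not reach only later rows make up. A row lasts 1/12 s, in which the tool goes at most 41.7 mm and 7.16 degrees, less where a joint would pass 70% of its speed; a pose out of reach is approached as far as the arm can. A call with a number of a shift or a turn outside -1 to 1 is refused whole. A call with a gripper value outside its range is refused whole. The fingers move at their own pace and stop on an object; "newtons" is the grip in N (left out, the last holds). Time passes only in rows, so rows that repeat a pose let the fingers close. It gives the time, the measured TCP pose, the force, the opening and the grip force at its end, in the units of the state.
- robot.get_obs(): the state, without advancing time (a new reading comes with each control period).
- robot.camera(name): name is "side" or "top" or "wrist"; returns (picture, depth): 420x560x3 uint8, red, green, blue; 420x560 float32, m along the optical axis (not along the pixel's ray), 0 where there is no reading.
- robot.camera_model(name): a dict with "mtx" (3x3 intrinsics, pixels), "position" and "attitude" of the camera in the world. Camera axes: x right, y down, z forward; pixel columns grow to the right and rows downward; lengths in m; the calibration is good to about 2 mm. A picture is of the moment at which its call begins: read the wrist's pose just before it. camera_model takes no time and is no camera call; for the wrist camera it gives the pose at the moment of the call.
- robot.hand_in(): hands the job in; it is judged then, once.
The state is a dict: "time": time; "q": joint angles; "joint_velocities": joint speeds; "joint_torque": joint torques, N m; "position": TCP position; "tool_rot": TCP orientation; "ft_force": force on the tool from outside, world axes, zero at the start; "moment": the same for the moment, N m; "grip_width": finger opening in m; "grip_force": force on a finger pad.
Only numpy, scipy, OpenCV 4.12 (cv2) and the standard library are available. Lean on these libraries where they do the work, as an engineer would, in place of code of your own. Each camera call takes 0.05 s, during which the arm holds its last target. There are 200 camera calls.

## Working session

There is one attempt and no reset: what is moved stays moved. The work goes in short steps, Python scripts to look and compute and a tool call to move; the robot and the scene stay as the last step left them, time stands still between calls to the robot, and variables do not carry over. Pictures are saved under pics/ and viewed, at most 10 in all, crops included, and the job is handed in when it is done.

Besides the shell and the picture viewer there is one more tool, called after "Emit:" by a JSON object that holds its "method" and its "body", one argument or row to a line. move_arm: Moves the arm, as the interface text tells. Its arguments: {"type":"object","properties":{"motion":{"type":"string"},"newtons":{"type":"number"}},"required":["motion"]}

```bash
ls; mkdir -p pics; cat > h.py <<'E'
import numpy as np, cv2
from scipy.spatial.transform import Rotation as R
from rig import robot
def cloud(n):
    im,d=robot.camera(n); m=robot.camera_model(n)
    K=np.array(m["mtx"]); v,u=np.mgrid[:420,:560]
    p=np.stack([(u-K[0,2])/K[0,0]*d,(v-K[1,2])/K[1,1]*d,d],-1)
    a=np.array(m["attitude"]); Rm=a if a.shape==(3,3) else R.from_quat(a).as_matrix()
    w=p@Rm.T+np.array(m["position"]); w[d==0]=np.nan
    return im,w
E
python3 - <<'E'
from h import *
print({k:np.round(v,3) for k,v in robot.get_obs().items()})
for n in("top","side"):
    im,w=cloud(n); cv2.imwrite(f"pics/{n}0.png",im[...,::-1]); np.savez(f"{n}0.npz",im=im,w=w)
    m=robot.camera_model(n);print(n,m)
E
```

```text
pics
{'time': np.float64(0.0), 'q': array([ 0.94 ,  0.528,  1.434,  0.   ,  1.181, -0.179]), 'joint_velocities': array([-0.001, -0.   , -0.   , -0.001, -0.002, -0.   ]), 'joint_torque': array([ -0.   , -44.003, -17.66 ,   0.063,   0.058,  -0.   ]), 'position': array([0.272, 0.562, 0.23 ]), 'tool_rot': array([ 0.224,  0.975, -0.001, -0.   ]), 'ft_force': array([-0.67 , -0.881,  0.166]), 'moment': array([0.016, 0.034, 0.01 ]), 'grip_force': np.float64(0.0), 'grip_width': np.float64(0.087)}
top {'mtx': array([[388.69398732,   0.        , 275.34656836],
       [  0.        , 388.69398732, 211.12180486],
       [  0.        ,   0.        ,   1.        ]]), 'position': array([ 0.34157667, -0.12116881,  0.96939356]), 'attitude': array([-0.69569969,  0.71441861, -0.04903421,  0.05660073])}
side {'mtx': array([[471.55042278,   0.        , 273.776905  ],
       [  0.        , 471.55042278, 205.67735124],
       [  0.        ,   0.        ,   1.        ]]), 'position': array([0.50632724, 0.73533392, 0.71621825]), 'attitude': array([ 0.00658155,  0.89056217, -0.45453477, -0.01593258])}
```

View pics/top0.png

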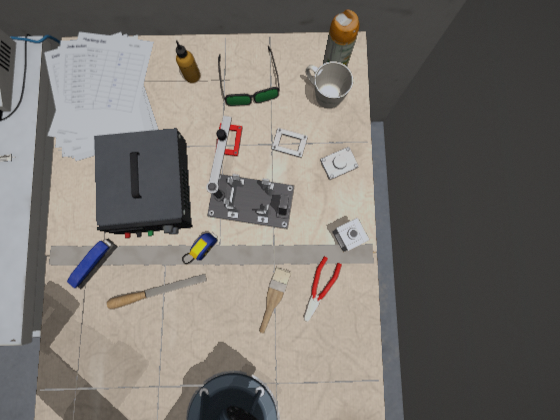

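View pics/side0.png

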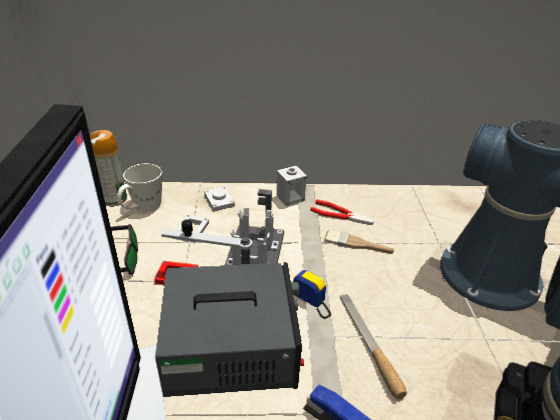

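Top view: nest about (251,201), keeper on the right at (283,210), pivot on the left at (213,187), strap pointing up. Spacer is at (290,142), cover (339,163), housing (351,234) with port up. The red look-alike is at (231,140). I still need to find which face of the housing is open.

```bash
python3 - <<'E'
from h import *
T=np.load("top0.npz");S=np.load("side0.npz")
def crop(z,u0,v0,w,h): return cv2.resize(z["im"][v0:v0+h,u0:u0+w],(400,300),interpolation=cv2.INTER_CUBIC)
o=np.vstack([np.hstack([crop(T,325,210,60,45),crop(S,265,160,60,45)]),np.hstack([crop(T,195,120,120,90+24)[:,:],crop(S,215,180,100,75)])])
cv2.imwrite("pics/c1.png",o[...,::-1])
def rect(w,box,zr,name):
    u0,v0,u1,v1=box; p=w[v0:v1,u0:u1].reshape(-1,3); p=p[(p[:,2]>zr[0])&(p[:,2]<zr[1])]
    r=cv2.minAreaRect(p[:,:2].astype(np.float32)*1000); print(name,len(p),np.round(r[0],1),np.round(r[1],1),round(r[2],1),'z',np.round(np.median(p[:,2]),4))
w=T["w"]
rect(w,(330,212,375,255),(.07,.083),"housing top"); rect(w,(330,212,375,255),(.084,.095),"port")
rect(w,(268,122,312,162),(.009,.02),"spacer"); rect(w,(316,145,362,182),(.009,.02),"cover"); rect(w,(316,145,362,182),(.02,.03),"pad")
rect(w,(205,170,300,232),(.007,.017),"base"); rect(w,(205,170,300,232),(.09,.107),"angles")
rect(w,(195,110,240,200),(.108,.12),"strap"); rect(w,(210,125,235,145),(.14,.155),"knob"); rect(w,(270,195,300,220),(.12,.135),"keeper")
w=S["w"]
rect(w,(265,160,315,210),(.07,.083),"S housing top"); rect(w,(265,160,315,210),(.084,.095),"S port")
rect(w,(195,180,240,212),(.009,.02),"S cover");rect(w,(195,180,240,212),(.02,.03),"S pad");rect(w,(215,180,300,270),(.09,.107),"S angles")
rect(w,(170,215,210,240),(.009,.02),"S spacer");rect(w,(170,210,200,245),(.14,.155),"S knob");rect(w,(240,180,280,220),(.12,.135),"S keeper")
for n,z in(("T",T),("S",S)): 
    p=z["w"]; m=abs(p[...,2])<.03; print(n,"bench", np.nanmedian(p[m][:,2]))
# housing side points
for n,z,b in(("T",T,(330,212,375,255)),("S",S,(265,160,315,210))):
    p=z["w"][b[1]:b[3],b[0]:b[2]].reshape(-1,3); p=p[(p[:,2]>.012)&(p[:,2]<.07)]; print(n,len(p),np.round(np.percentile(p,[1,25,50,75,99],axis=0)*1000))
E
```

```text
housing top 518 [ 418.  -288.7] [58.  56.5] 25.1 z 0.0803
port 105 [ 421.2 -296.9] [37.1 40.5] 1.2 z 0.0883
spacer 449 [ 662.4 -152.9] [80.1 58.6] 71.7 z 0.0142
cover 571 [ 604.8 -277.3] [58.3 80.2] 22.7 z 0.0144
pad 141 [ 603.7 -276.6] [32.2 32.1] 85.4 z 0.0246
base 2560 [514.4 -51.5] [203.5 112.4] 79.5 z 0.0122
angles 213 [510.7 -72.1] [143.5  80.4] 80.2 z 0.1001
strap 623 [606.   12.4] [ 27.1 183.9] 79.2 z 0.1162
knob 76 [642.7   2.5] [19.4 20.1] 53.7 z 0.147
keeper 115 [ 489.2 -132. ] [17.7 30.3] 80.2 z 0.1281
S housing top 301 [ 420.9 -288.4] [61.5 62.7] 24.2 z 0.0797
S port 79 [ 448.1 -206.8] [191.4  24.7] 70.9 z 0.0887
S cover 345 [ 608.  -275.1] [58.8 85.3] 23.2 z 0.0146
S pad 89 [ 608.7 -274.6] [32.7 31.7] 89.2 z 0.0242
S angles 381 [516.5 -52.4] [184.4  80.4] 79.8 z 0.0997
S spacer 206 [ 662.7 -159.7] [66.3 62.1] 75.2 z 0.0144
S knob 87 [645.9   6.6] [19.6 19.8] 5.6 z 0.147
S keeper 105 [ 491.9 -130.9] [20.9 30.3] 80.9 z 0.1279
T bench 0.0009446675697444284
S bench 0.0011538315988282033
T 92 [[ 381. -276.   12.]
 [ 395. -272.   14.]
 [ 410. -267.   16.]
 [ 422. -258.   40.]
 [ 432. -252.   69.]]
S 543 [[ 377. -306.   12.]
 [ 401. -287.   18.]
 [ 421. -274.   33.]
 [ 441. -261.   49.]
 [ 458. -238.   69.]]
```

View pics/c1.png

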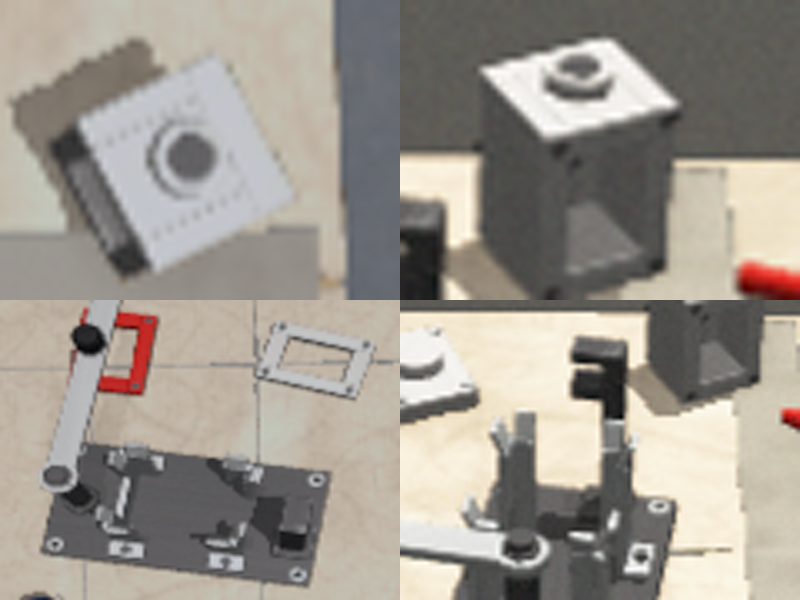

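The crop shows the housing's open cavity facing lower left in the top view, which is world heading 115°. The nest yaw is about -10°. I can only turn about the tool z, so I'll tip the housing about its lower edge, with the pads acting as a pivot. First I check clearance on the path and work out the approach.

```bash
cat >> h.py <<'E'
def to(x,y,z,fy=None):
    """shift/turn numbers to bring TCP to x,y,z with finger line at fy degrees"""
    o=robot.get_obs(); Rm=R.from_quat(o["tool_rot"]).as_matrix()
    s=Rm.T@(np.array([x,y,z])-o["position"])/.2
    c=np.degrees(np.arctan2(Rm[1,1],Rm[0,1])); t=0
    if fy is not None: t=-((fy-c+90)%180-90)/180
    print("shift",np.round(s,3),"turn",round(t,4),"at",np.round(o["position"],4),"fy",round(c,1),"j6",round(o["q"][5],2))
E
python3 - <<'E'
from h import *
for n in("top","side"):
    w=np.load(n+"0.npz")["w"].reshape(-1,3)
    m=(w[:,0]>.15)&(w[:,0]<.75)&(w[:,1]<.45)&(w[:,1]>.05)&(w[:,2]<.5);print(n,np.nanmax(w[m],0))
    m=(w[:,0]>.15)&(w[:,0]<.75)&(w[:,1]<.6)&(w[:,1]>-.35)&(w[:,2]>.17)&(w[:,2]<.5);print(len(w[m]),np.round(w[m][::max(1,len(w[m])//8)],2))
to(.37,.35,.26,25.1);to(.4125,-.274,.2,25.1)
E
```

```text
top [0.74998672 0.44999734 0.27502074]
29 [[0.66 0.4  0.27]
 [0.66 0.4  0.27]
 [0.65 0.4  0.27]
 [0.65 0.4  0.27]
 [0.65 0.4  0.27]
 [0.65 0.4  0.27]
 [0.65 0.4  0.27]
 [0.64 0.4  0.27]
 [0.64 0.41 0.27]
 [0.64 0.4  0.27]]
side [0.7499569  0.44999402 0.49994366]
23435 [[0.63 0.41 0.5 ]
 [0.64 0.48 0.47]
 [0.64 0.51 0.47]
 [0.64 0.47 0.39]
 [0.64 0.57 0.49]
 [0.28 0.52 0.39]
 [0.29 0.53 0.4 ]
 [0.3  0.54 0.4 ]
 [0.31 0.57 0.42]]
shift [-0.901 -0.74  -0.15 ] turn 0.2167 at [0.2725 0.5618 0.2297] fy 64.1 j6 -0.18
shift [-2.454 -3.454  0.154] turn 0.2167 at [0.2725 0.5618 0.2297] fy 64.1 j6 -0.18
```

Emit:
{"method": "move_arm", "body": {
  "motion": "1 -0.55 -1 -0.1 0.217; 1 -0.55 -1 -0.1 0.217; 1 -0.55 -1 -0.1 0.217; 1 -0.55 -1 -0.1 0.217; 1 -0.55 -1 -0.1 0.217; 1 -0.55 -1 -0.1 0.217; 1 -0.55 -1 -0.1 0.217"
}}

```text
time: 0.68
position: [0.2832, 0.3304, 0.2504]
tool_rot: [0.539, 0.842, -0.002, -0.0]
ft_force: [-0.7, 0.9, 0.0]
grip_width: 0.0871
grip_force: 0.0
```

```bash
python3 -c "
from h import *
to(.4125,-.274,.2,25.1)"
```

```text
shift [-3.014 -0.678  0.259] turn -0.0018 at [0.2832 0.3304 0.2504] fy 24.8 j6 0.17
```

Emit:
{"method": "move_arm", "body": {
  "motion": "1 -1 0 0 0; 1 -1 0 0 0; 1 -1 0 0 0; 1 -1 0 0 0; 1 -1 0 0 0"
}}

```text
time: 1.1
position: [0.3707, 0.1517, 0.2506]
tool_rot: [0.536, 0.844, 0.0, 0.001]
ft_force: [1.0, 0.4, 0.4]
grip_width: 0.087
grip_force: 0.0
```

Emit:
{"method": "move_arm", "body": {
  "motion": "1 -1 0 0 0; 1 -1 0 0 0; 1 -1 0 0 0; 1 -1 0 0 0; 1 -1 0 0 0; 1 -1 0 0 0"
}}

```text
time: 1.6
position: [0.4592, -0.0335, 0.2509]
tool_rot: [0.539, 0.843, 0.0, 0.003]
ft_force: [0.7, 0.2, -0.8]
grip_width: 0.0869
grip_force: 0.0
```

Emit:
{"method": "move_arm", "body": {
  "motion": "1 -1 -0.68 0.25 0; 1 -1 -0.68 0.25 0; 1 -1 -0.68 0.25 0; 1 -1 -0.68 0.25 0; 1 -1 -0.68 0.25 0; 1 -1 -0.68 0.25 0; 1 -1 -0.68 0.25 0; 1 -1 -0.68 0.25 0"
}}

```text
time: 2.27
position: [0.4156, -0.2681, 0.1997]
tool_rot: [0.538, 0.843, 0.0, -0.0]
ft_force: [0.4, 0.2, -1.1]
grip_width: 0.087
grip_force: 0.0
```

```bash
python3 - <<'E'
from h import *
to(.4125,-.274,.035,25.1)
im,w=cloud("wrist"); cv2.imwrite("pics/w1.png",im[...,::-1])
p=w.reshape(-1,3); 
m=(abs(p[:,0]-.42)<.06)&(abs(p[:,1]+.29)<.06)&(p[:,2]>.074)&(p[:,2]<.0835)
print(cv2.minAreaRect(p[m][:,:2].astype(np.float32)*1000),np.median(p[m][:,2]))
m=(abs(p[:,0]-.42)<.06)&(abs(p[:,1]+.29)<.06)&(p[:,2]>.0855)&(p[:,2]<.094)
print(cv2.minAreaRect(p[m][:,:2].astype(np.float32)*1000),np.median(p[m][:,2]))
E
```

```text
shift [-0.021 -0.027  0.823] turn -0.0012 at [ 0.4156 -0.2681  0.1997] fy 24.9 j6 -1.23
((418.81573486328125, -284.90399169921875), (58.079227447509766, 55.74466323852539), 25.145042419433594) 0.07860538251352023
((419.3002014160156, -285.3507385253906), (24.697139739990234, 24.649272918701172), 54.34881591796875) 0.08681985727413022
```

View pics/w1.png

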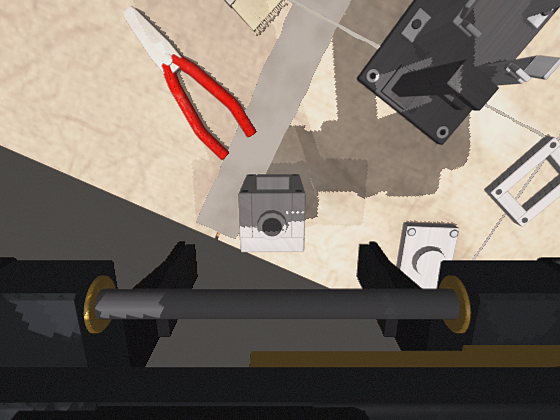

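Wrist view: housing centred between the open fingers at (272,215), with its cavity facing the nest side. Descend and grip.

Emit:
{"method": "move_arm", "body": {
  "motion": "1 -0.01 -0.024 0.15 0; 1 -0.01 -0.024 0.35 0; 1 -0.01 -0.024 0.53 0; 1 -0.01 -0.024 0.68 0; 1 -0.01 -0.024 0.78 0; 1 -0.01 -0.024 0.823 0; 1 -0.01 -0.024 0.823 0; -1 -0.01 -0.024 0.823 0; -1 -0.01 -0.024 0.823 0; -1 -0.01 -0.024 0.823 0; -1 -0.01 -0.024 0.823 0; -1 -0.01 -0.024 0.823 0",
  "newtons": 20
}}

```text
time: 3.32
position: [0.4123, -0.2711, 0.037]
tool_rot: [0.537, 0.844, -0.0, 0.001]
ft_force: [0.6, -0.2, 0.4]
grip_width: 0.0616
grip_force: 0.0
```

Emit:
{"method": "move_arm", "body": {
  "motion": "-1 0 0 0 0; -1 0 0 0 0; -1 0 0 0 0; -1 0 0 0 0; -1 0 0 -0.04 0; -1 0 0 -0.08 0; -1 0 0 -0.12 0; -1 0 0 -0.12 0; -1 0 0 -0.12 0",
  "newtons": 20
}}

```text
time: 4.07
position: [0.412, -0.2709, 0.0605]
tool_rot: [0.537, 0.844, -0.0, 0.001]
ft_force: [-0.8, -0.9, -4.8]
grip_width: 0.0578
grip_force: 20.0
```

```bash
python3 - <<'E'
from h import *
to(.42,-.19,.06,-10.1)
im,w=cloud("wrist"); im2,w2=cloud("side")
cv2.imwrite("pics/w2.png",np.hstack([im[100:400,100:500],cv2.resize(im2[140:240,225:358],(400,300))])[...,::-1])
E
```

```text
shift [0.349 0.207 0.002] turn 0.1953 at [ 0.412  -0.2709  0.0605] fy 25.1 j6 -1.25
```

View pics/w2.png

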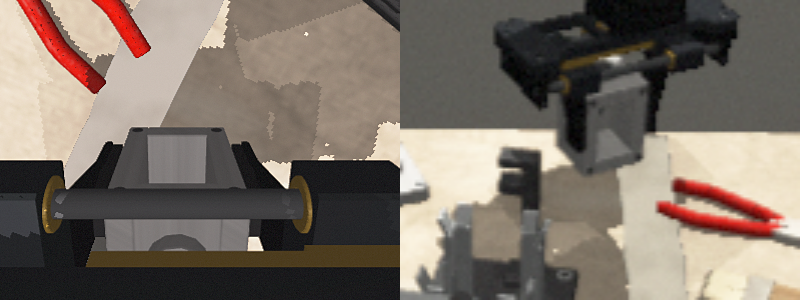

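Emit:
{"method": "move_arm", "body": {
  "motion": "-1 0.05 0.03 -0.05 0.03; -1 0.12 0.09 -0.05 0.07; -1 0.2 0.15 -0.05 0.11; -1 0.27 0.19 -0.05 0.15; -1 0.294 0.209 -0.05 0.18; -1 0.294 0.209 -0.05 0.195; -1 0.294 0.209 -0.02 0.195; -1 0.294 0.209 0.03 0.195; -1 0.294 0.209 0.08 0.195; -1 0.294 0.209 0.115 0.195; -1 0.294 0.209 0.115 0.195"
}}

```text
time: 5.08
position: [0.4245, -0.1998, 0.0357]
tool_rot: [0.766, 0.643, -0.0, -0.001]
ft_force: [0.5, -0.4, -4.7]
grip_width: 0.0577
grip_force: 20.0
```

```bash
python3 - <<'E'
from h import *
to(.425,-.2,.035,-10.1); o=robot.get_obs();print(o["ft_force"],o["moment"],o["q"][5])
im,w=cloud("side"); P=w.reshape(-1,3)
Rz=np.radians(79.9);u=np.array([np.cos(Rz),np.sin(Rz)]);v=np.array([u[1],-u[0]]);g=o["position"][:2]
a=(P[:,:2]-g)@u;b=(P[:,:2]-g)@v
m=(abs(b)<.015)&(a>-.08)&(a<.05)&(P[:,2]<.1)&(P[:,2]>.003)
q=np.c_[a,P[:,2]][m];i=np.argsort(q[:,1]);print(np.round(q[i][::max(1,len(i)//25)]*1000))
E
```

```text
shift [-0.001  0.002  0.004] turn 0.0003 at [ 0.4245 -0.1998  0.0357] fy -10.0 j6 -0.5
[ 0.54298754 -0.39319938 -4.68925462] [ 0.01833515  0.00065396 -0.04445005] -0.5035225220372678
[[ 28.   3.]
 [  8.   5.]
 [  8.   9.]
 [ -2.  13.]
 [ -1.  14.]
 [-29.  14.]
 [-30.  15.]
 [-20.  15.]
 [-20.  15.]
 [-17.  16.]
 [ -8.  17.]
 [-28.  18.]
 [-30.  23.]
 [-30.  27.]
 [-32.  31.]
 [-30.  36.]
 [  7.  67.]
 [ 11.  72.]
 [  5.  76.]
 [ 10.  79.]
 [  7.  80.]
 [ 11.  81.]
 [ -0.  81.]
 [ -2.  82.]
 [-16.  88.]
 [-22.  89.]
 [-10.  93.]]
```

Emit:
{"method": "move_arm", "body": {
  "motion": "-1 0 0 0.005 0; -1 -0.02 0 -0.013 0; -1 -0.039 0 -0.029 0; -1 -0.06 0 -0.043 0; -1 -0.083 0 -0.055 0; -1 -0.105 0 -0.066 0; -1 -0.13 0 -0.075 0; -1 -0.155 0 -0.082 0; -1 -0.18 0 -0.087 0; -1 -0.205 0 -0.09 0; -1 -0.231 0 -0.09 0; -1 -0.231 0 -0.09 0",
  "newtons": 8
}}

```text
time: 6.13
position: [0.417, -0.2466, 0.055]
tool_rot: [0.767, 0.642, -0.0, 0.001]
ft_force: [-0.1, -0.8, -4.8]
grip_width: 0.0579
grip_force: 8.0
```

```bash
cat >> h.py <<'E'
def prof(cam="side",n=25,bw=.015,ang=79.9):
    o=robot.get_obs(); im,w=cloud(cam); P=w.reshape(-1,3)
    t=np.radians(ang);u=np.array([np.cos(t),np.sin(t)]);v=np.array([u[1],-u[0]]);g=o["position"][:2]
    a=(P[:,:2]-g)@u;b=(P[:,:2]-g)@v
    m=(abs(b)<bw)&(a>-.1)&(a<.08)&(P[:,2]<.11)&(P[:,2]>.003)
    q=np.c_[a,P[:,2]][m];i=np.argsort(q[:,1]);print(np.round(q[i][::max(1,len(i)//n)]*1000).astype(int).tolist())
    print("pos",np.round(o["position"],4),"f",np.round(o["ft_force"],1),"grip",o["grip_width"],o["grip_force"])
    return im
E
python3 - <<'E'
from h import *
im=prof(); im2,_=cloud("wrist")
cv2.imwrite("pics/w3.png",np.hstack([im2[100:400,100:500],cv2.resize(im[140:240,225:358],(400,300))])[...,::-1])
E
```

```text
[[29, 3], [6, 19], [9, 25], [7, 29], [-27, 32], [3, 33], [-18, 34], [12, 34], [-32, 35], [0, 35], [-34, 36], [1, 37], [-31, 41], [-31, 45], [-33, 49], [-31, 54], [-31, 60], [8, 88], [9, 93], [9, 97], [-7, 99], [7, 99], [-37, 100], [2, 101], [10, 102], [-19, 108], [-23, 110]]
pos [ 0.417  -0.2466  0.055 ] f [-0.1 -0.8 -4.8] grip 0.057909187904124484 7.999851075292099
```

View pics/w3.png

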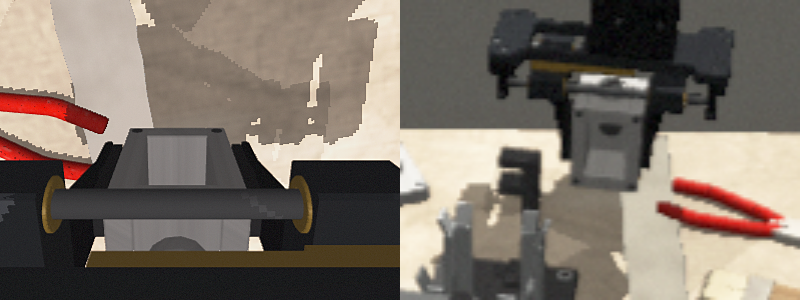

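The housing is still upright in the grip: at 8 N the pads hold it against turning. I'll loosen so that gravity swings it; its lower edge is about 20 mm above the bench.

Emit:
{"method": "move_arm", "body": {
  "motion": "-1 0 0 0 0; -1 0 0 0 0; -1 0 0 0 0; -1 0 0 0 0; -1 0 0 0 0; -1 0 0 0 0",
  "newtons": 4
}}

```text
time: 6.73
position: [0.4167, -0.2448, 0.055]
tool_rot: [0.766, 0.643, 0.0, -0.0]
ft_force: [0.5, 1.0, -1.6]
grip_width: 0.0581
grip_force: 4.0
```

```bash
python3 - <<'E'
from h import *
prof()
E
```

```text
[[8, 3], [-18, 19], [22, 21], [-7, 22], [-7, 23], [-19, 25], [22, 26], [21, 27], [24, 28], [13, 30], [21, 31], [-20, 32], [-27, 36], [-22, 41], [-24, 44], [-31, 49], [-32, 53], [-34, 55], [-28, 60], [-2, 84], [-22, 87], [-2, 89], [-21, 91], [-6, 92], [-19, 93], [-20, 96]]
pos [ 0.4167 -0.2448  0.055 ] f [ 0.5  1.  -1.6] grip 0.058141377148728225 4.000081859157945
```

It has swung about 20° and its edge touches the bench. It would end too near the bench edge, so I lift slightly, shift 40 mm inward and let it swing further.

Emit:
{"method": "move_arm", "body": {
  "motion": "-1 0 0 0 0; -1 0 0 -0.03 0; -1 0.03 0 -0.06 0; -1 0.08 0 -0.06 0; -1 0.14 0 -0.06 0; -1 0.18 0 -0.06 0; -1 0.2 0 -0.06 0; -1 0.2 0 -0.06 0",
  "newtons": 7
}}

```text
time: 7.45
position: [0.4234, -0.2038, 0.0668]
tool_rot: [0.766, 0.643, -0.0, -0.001]
ft_force: [0.5, -1.0, -5.4]
grip_width: 0.0582
grip_force: 7.0
```

Emit:
{"method": "move_arm", "body": {
  "motion": "-1 0 0 0 0; -1 0 0 0 0; -1 0 0 0 0; -1 0 0 0 0",
  "newtons": 4.5
}}

```text
time: 7.78
position: [0.4241, -0.2065, 0.067]
tool_rot: [0.767, 0.642, 0.0, 0.001]
ft_force: [0.3, -0.2, -4.2]
grip_width: 0.0576
grip_force: 4.5
```

```bash
python3 - <<'E'
from h import *
prof()
E
```

```text
[[41, 3], [71, 9], [22, 18], [30, 28], [-2, 30], [1, 33], [-12, 35], [-14, 37], [-9, 39], [-16, 41], [-16, 43], [43, 45], [46, 46], [-21, 47], [40, 48], [37, 50], [35, 51], [-31, 52], [-30, 54], [-30, 58], [-22, 68], [-14, 78], [-8, 85], [-14, 87], [-15, 90], [-12, 93]]
pos [ 0.4241 -0.2065  0.067 ] f [ 0.3 -0.2 -4.2] grip 0.05764822140573205 4.500044096712372
```

Now it hangs at about 50°; I lower it along the remaining arc onto its base.

Emit:
{"method": "move_arm", "body": {
  "motion": "-1 0 0 0.015 0; -1 -0.03 0 0.02 0; -1 -0.062 0 0.03 0; -1 -0.093 0 0.041 0; -1 -0.123 0 0.056 0; -1 -0.152 0 0.072 0; -1 -0.179 0 0.092 0; -1 -0.204 0 0.113 0; -1 -0.229 0 0.139 0; -1 -0.229 0 0.142 0; -1 -0.229 0 0.142 0",
  "newtons": 4.5
}}

```text
time: 8.75
position: [0.4158, -0.2515, 0.0382]
tool_rot: [0.766, 0.642, -0.0, 0.0]
ft_force: [0.2, -2.0, -2.9]
grip_width: 0.0582
grip_force: 4.5
```

```bash
python3 - <<'E'
from h import *
prof()
E
```

```text
[[53, 3], [53, 6], [54, 12], [53, 16], [58, 19], [-12, 22], [57, 24], [56, 27], [-12, 29], [-10, 31], [-13, 33], [-7, 34], [-14, 37], [-7, 38], [56, 41], [-12, 43], [52, 45], [-15, 47], [-13, 49], [-11, 51], [-10, 53], [52, 55], [-23, 55], [-24, 56], [54, 57], [-16, 57], [48, 58]]
pos [ 0.4158 -0.2515  0.0382] f [ 0.2 -2.  -2.9] grip 0.05819031311276603 4.499879295181017
```

Emit:
{"method": "move_arm", "body": {
  "motion": "-1 0 0 0.005 0; -1 0 0 0.005 0; 0.4 0 0 0.005 0; 1 0 0 0.005 0; 1 0 0 0.005 0; 1 0 0 0.005 0; 1 0 0 0.005 0; 1 0 0 -0.1 0; 1 0 0 -0.25 0; 1 0 0 -0.5 0; 1 0 0 -0.7 0; 1 0 0 -0.7 0"
}}

```text
time: 9.8
position: [0.4185, -0.2532, 0.1844]
tool_rot: [0.766, 0.643, 0.001, 0.006]
ft_force: [0.9, -1.2, -0.3]
grip_width: 0.0868
grip_force: 0.0
```

```bash
cat >> h.py <<'E'
def box(P,c,r,zr,n):
    p=P.reshape(-1,3);m=(np.hypot(p[:,0]-c[0],p[:,1]-c[1])<r)&(p[:,2]>zr[0])&(p[:,2]<zr[1]);p=p[m]
    q=cv2.minAreaRect(p[:,:2].astype(np.float32)*1000);print(n,len(p),np.round(q[0],1),np.round(q[1],1),round(q[2],1),"z",round(np.median(p[:,2])*1000,1))
E
python3 - <<'E'
from h import *
robot.camera("wrist"); o=robot.get_obs();print(o["position"],o["ft_force"],o["grip_width"])
im,w=cloud("wrist");cv2.imwrite("pics/w4.png",im[...,::-1]);np.savez("w4.npz",im=im,w=w)
box(w,(.418,-.24),.07,(.05,.06),"housing"); box(w,(.40,-.29),.05,(.02,.045),"port")
im,w=cloud("side");box(w,(.418,-.24),.07,(.05,.06),"S housing")
E
```

```text
[ 0.41811959 -0.2529215   0.18323288] [0.12452185 0.09591176 0.45918518] 0.08655514502324017
housing 3693 [ 415.6 -233.3] [79.6 58. ] 79.7 z 52.1
port 344 [ 410.3 -262.1] [37.7 34.2] 80.0 z 33.5
S housing 327 [ 418.9 -234.4] [83.2 57.8] 80.0 z 56.3
```

View pics/w4.png

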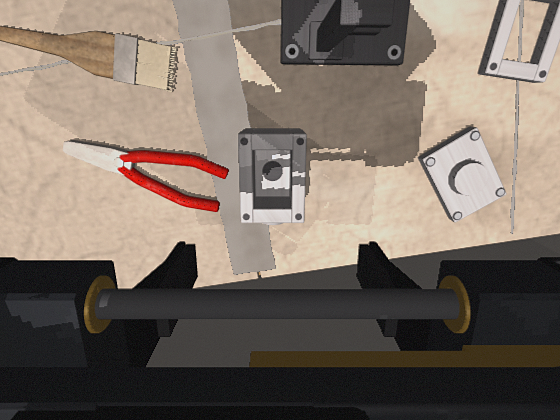

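Housing stands on its base at (272,175), cavity up, aligned with the nest. Regrip it from above at its centre.

Emit:
{"method": "move_arm", "body": {
  "motion": "1 0.091 -0.014 0 0; 1 0.091 -0.014 0.15 0; 1 0.091 -0.014 0.35 0; 1 0.091 -0.014 0.55 0; 1 0.091 -0.014 0.68 0; 1 0.091 -0.014 0.737 0; 1 0.091 -0.014 0.737 0; 1 0.091 -0.014 0.737 0; -1 0.091 -0.014 0.737 0; -1 0.091 -0.014 0.737 0; -1 0.091 -0.014 0.737 0; -1 0.091 -0.014 0.737 0",
  "newtons": 35
}}

```text
time: 10.95
position: [0.4166, -0.2329, 0.0321]
tool_rot: [0.766, 0.643, 0.0, 0.001]
ft_force: [-0.3, 0.0, -0.3]
grip_width: 0.0679
grip_force: 0.0
```

Emit:
{"method": "move_arm", "body": {
  "motion": "-1 0 0 0 0; -1 0 0 0 0; -1 0 0 0 0; -1 0 0 0 0; -1 0 0 0 0; -1 0 0 0 0",
  "newtons": 35
}}

```text
time: 11.45
position: [0.4173, -0.2333, 0.0319]
tool_rot: [0.766, 0.642, 0.0, 0.002]
ft_force: [2.3, -0.7, 6.1]
grip_width: 0.0577
grip_force: 35.0
```

```bash
python3 - <<'E'
from h import *
im,w=cloud("side");np.savez("s5.npz",w=w,im=im); box(w,(.418,-.24),.06,(.05,.0585),"S housing")
to(.515,-.051,.18,-10.1)
# nest in nest-approx frame
t=np.radians(-10.1);c=np.array([.5155,-.051])
for n,W in(("S",w),("T",np.load("top0.npz")["w"])):
    P=W.reshape(-1,3);d=P[:,:2]-c;x=d[:,0]*np.cos(t)+d[:,1]*np.sin(t);y=-d[:,0]*np.sin(t)+d[:,1]*np.cos(t)
    m=(abs(x)<.06)&(abs(y)<.07)&(P[:,2]>.05)&(P[:,2]<.085)
    for sx in(-1,1):
        for sy in(-1,1):
            k=m&(x*sx>0)&(y*sy>0)
            if k.sum()>5: print(n,sx,sy,k.sum(),"x",np.round(np.percentile(x[k]*1000,[2,15,50,85,98]),1),"y",np.round(np.percentile(y[k]*1000,[2,15,50,85,98]),1))
    m=(abs(x)<.06)&(abs(y)<.07)&(P[:,2]>.101)&(P[:,2]<.106)
    for sx in(-1,1):
        for sy in(-1,1):
            k=m&(x*sx>0)&(y*sy>0)
            if k.sum()>5: print(n,"top",sx,sy,k.sum(),"x",np.round(np.percentile(x[k]*1000,[2,50,98]),1),"y",np.round(np.percentile(y[k]*1000,[2,50,98]),1))
    m=(abs(x)<.08)&(abs(y)<.13)&(P[:,2]>.009)&(P[:,2]<.0155)
    print(n,"base",cv2.minAreaRect(np.c_[x,y][m].astype(np.float32)*1000))
E
```

```text
S housing 333 [ 417.4 -235.7] [87.2 79.5] 82.6 z 56.1
shift [ 0.981  0.324 -0.741] turn 0.0002 at [ 0.4172 -0.2332  0.0319] fy -10.1 j6 -0.57
S -1 -1 93 x [-35.4 -34.8 -26.4 -21.  -18.5] y [-43.3 -41.8 -38.3 -25.6 -24.5]
S -1 1 136 x [-34.8 -34.  -27.2 -19.  -12.9] y [29.3 45.8 47.7 49.2 51.2]
S 1 -1 128 x [19.5 21.9 29.1 34.7 37.2] y [-44.1 -42.5 -39.6 -26.6 -25.1]
S 1 1 66 x [20.9 23.1 29.5 34.8 37.4] y [45.8 46.6 48.5 49.7 50.3]
S top -1 -1 19 x [-38.8 -26.5 -17.7] y [-47.4 -45.9 -25.8]
S top -1 1 29 x [-38.3 -27.7 -17.6] y [27.  48.2 52.8]
S top 1 -1 26 x [20.2 35.9 41. ] y [-50.7 -39.1 -24.8]
S top 1 1 24 x [21.7 37.4 41.6] y [27.1 44.5 52.4]
S base ((1.0213241577148438, -29.949020385742188), (143.42588806152344, 111.99853515625), 89.4034423828125)
T -1 -1 16 x [-38.2 -38.  -37.6 -37.1 -29.9] y [-47.8 -47.4 -41.3 -31.2 -28. ]
T -1 1 28 x [-37.5 -37.2 -34.6 -22.9  -2.3] y [26.3 26.7 38.1 41.5 45.1]
T 1 -1 28 x [16.7 17.5 29.  29.7 29.8] y [-48.3 -46.4 -37.2 -30.1 -28. ]
T 1 1 41 x [ 9.8 18.3 29.4 30.4 32.6] y [25.8 29.4 39.6 41.5 44.7]
T top -1 -1 23 x [-41.1 -36.8 -20.6] y [-50.9 -41.9 -29.4]
T top -1 1 21 x [-40.6 -37.5 -21.2] y [27.2 40.  49.8]
T top 1 -1 22 x [19.1 34.7 38.7] y [-51.3 -40.9 -28.1]
T top 1 1 25 x [18.5 34.7 38.8] y [26.3 41.6 50.1]
T base ((-0.9284629821777344, -0.709991455078125), (203.5163116455078, 112.3190689086914), 89.65766143798828)
```

Regrip 5 mm higher for clearance over the corner angles, then lift.

Emit:
{"method": "move_arm", "body": {
  "motion": "0.6 0 0 0 0; 0.6 0 0 0 0; 0.6 0 0 -0.025 0; -1 0 0 -0.025 0; -1 0 0 -0.025 0; -1 0 0 -0.025 0; -1 0 0 -0.025 0; -1 0 0 -0.025 0; -1 0 0 -0.025 0",
  "newtons": 35
}}

```text
time: 12.25
position: [0.4165, -0.2327, 0.0362]
tool_rot: [0.766, 0.642, 0.0, 0.0]
ft_force: [1.9, 0.5, 1.3]
grip_width: 0.0576
grip_force: 35.0
```

```bash
python3 - <<'E'
from h import *
o=robot.get_obs();print(o["grip_width"],o["grip_force"],o["ft_force"])
to(.5165,-.0505,.24,-10.2)
E
```

```text
0.057579653494709886 35.000344198197126 [1.88005279 0.52654511 1.26912513]
shift [ 0.984  0.334 -1.019] turn 0.0008 at [ 0.4165 -0.2327  0.0362] fy -10.1 j6 -0.57
```

Emit:
{"method": "move_arm", "body": {
  "motion": "-1 0 0 -0.1 0; -1 0 0 -0.25 0; -1 0 0 -0.45 0; -1 0.02 0 -0.65 0; -1 0.18 0.1 -0.78 0; -1 0.38 0.2 -0.78 0; -1 0.58 0.3 -0.78 0; -1 0.76 0.334 -0.78 0; -1 0.9 0.334 -0.78 0; -1 0.97 0.334 -0.78 0; -1 0.97 0.334 -0.78 0; -1 0.97 0.334 -0.78 0"
}}

```text
time: 13.25
position: [0.5142, -0.052, 0.1909]
tool_rot: [0.765, 0.644, -0.001, -0.001]
ft_force: [-0.4, 0.1, -5.0]
grip_width: 0.0578
grip_force: 35.0
```

```bash
python3 - <<'E'
from h import *
robot.camera("wrist");robot.camera("wrist");robot.camera("wrist");robot.camera("wrist")
im,w=cloud("wrist");cv2.imwrite("pics/w6.png",im[...,::-1]);np.savez("w6.npz",im=im,w=w)
to(.5165,-.0505,.19,-10.2)
box(w,(.5165,-.05),.06,(.2,.217),"held");o=robot.get_obs();print(o["ft_force"])
E
```

```text
shift [0.02  0.002 0.009] turn 0.0002 at [ 0.5154 -0.0543  0.1919] fy -10.2 j6 -0.14
held 11422 [514.5 -52.7] [72.6 81.2] 80.0 z 209.9
[-0.12815567  0.23875882 -5.06991248]
```

View pics/w6.png

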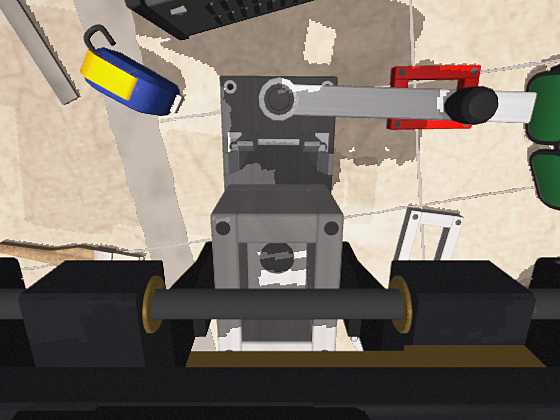

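Wrist view: housing held level over the nest, plain end towards the back stop at (278,140), port end at the front. I measure the housing against the nest in the same pictures.

```bash
python3 - <<'E'
from h import *
t=np.radians(-10.2);c=np.array([.5165,-.0510])
def fr(P):
    d=P[...,:2]-c;return d[...,0]*np.cos(t)+d[...,1]*np.sin(t),-d[...,0]*np.sin(t)+d[...,1]*np.cos(t),P[...,2]
im,S=cloud("side");T0=np.load("top0.npz")["w"];W=np.load("w6.npz")["w"]
for n,P in(("S",S.reshape(-1,3)),("W",W.reshape(-1,3))):
    x,y,z=fr(P)
    m=(abs(x)<.024)&(y>.02)&(y<.055)&(z>.16)&(z<.195);print(n,"held +y face y",np.round(np.percentile(y[m]*1000,[10,50,90]),1),m.sum())
    for zr in((.16,.175),(.18,.195)):
        k=m&(z>zr[0])&(z<zr[1]); print("   tilt",zr,round(np.median(y[k])*1000,1) if k.any() else None)
    m=(abs(x)<.045)&(y>.02)&(y<.06)&(z>.09)&(z<.107)
    if m.sum()>5: print(n,"angles +y",np.round(np.percentile(y[m]*1000,[1,99]),1),"x",np.round(np.percentile(x[m]*1000,[1,99]),1))
    m=(abs(x)<.07)&(y>.06)&(y<.125)&(abs(z-.012)<.004);
    if m.sum()>5: print(n,"base +y edge",np.round(np.percentile(y[m]*1000,[98,99.5]),1),"x",np.round(np.percentile(x[m]*1000,[.5,99.5]),1))
    m=(abs(x)<.02)&(y>.03)&(y<.06)&(abs(z-.048)<.005)
    if m.sum()>5: print(n,"stop",np.round(np.percentile(y[m]*1000,[1,50,99]),1))
    k=(abs(x)<.04)&(abs(y)<.05)&(abs(z-.21)<.006); print(n,"held x",np.round(np.percentile(x[k]*1000,[1,99]),1))
E
```

```text
S held +y face y [30.9 32.8 34.3] 343
   tilt (0.16, 0.175) 32.8
   tilt (0.18, 0.195) 32.7
S angles +y [27.9 53.1] x [-39.5  40.1]
S stop [42.7 47.2 50.4]
S held x [-36.4  36.1]
W held +y face y [33.4 33.7 33.9] 1660
   tilt (0.16, 0.175) 33.7
   tilt (0.18, 0.195) 33.7
W angles +y [28.3 52.3] x [-40.6  39.2]
W base +y edge [102.8 102.9] x [-55.9  54.2]
W stop [43.5 46.3 48.9]
W held x [-36.1  33.7]
```

Emit:
{"method": "move_arm", "body": {
  "motion": "-1 0.041 0.003 0 0; -1 0.041 0.003 0.08 0; -1 0.041 0.003 0.18 0; -1 0.041 0.003 0.26 0; -1 0.041 0.003 0.3 0; -1 0.041 0.003 0.33 0; -1 0.041 0.003 0.36 0; -1 0.041 0.003 0.39 0; -1 0.041 0.003 0.39 0"
}}

```text
time: 14.3
position: [0.5183, -0.0457, 0.1137]
tool_rot: [0.766, 0.642, 0.0, 0.001]
ft_force: [0.7, -2.5, -7.1]
grip_width: 0.0581
grip_force: 35.0
```

Emit:
{"method": "move_arm", "body": {
  "motion": "-1 0 0 0.04 0; -1 0 0 0.09 0; -1 0 0 0.14 0; -1 0 0 0.19 0; -1 0 0 0.24 0; -1 0 0 0.28 0; -1 0 0 0.31 0; -1 0 0 0.325 0; -1 0 0 0.33 0; -1 0 0 0.33 0"
}}

```text
time: 15.13
position: [0.518, -0.0457, 0.0482]
tool_rot: [0.766, 0.642, -0.0, 0.0]
ft_force: [-2.0, -5.9, 4.3]
grip_width: 0.0578
grip_force: 35.0
```

Emit:
{"method": "move_arm", "body": {
  "motion": "-1 0 0 0.008 0; -1 0 0 0.008 0; 0.3 0 0 0 0; 1 0 0 0 0; 1 0 0 0 0; 1 0 0 0 0; 1 0 0 -0.05 0; 1 0 0 -0.2 0; 1 0 0 -0.4 0; 1 0 0 -0.6 0; 1 0 0 -0.8 0; 1 0 0 -0.8 0"
}}

```text
time: 16.13
position: [0.5227, -0.046, 0.2162]
tool_rot: [0.766, 0.643, 0.005, 0.007]
ft_force: [0.7, -0.2, 0.3]
grip_width: 0.0868
grip_force: 0.0
```

```bash
python3 - <<'E'
from h import *
for i in range(3): im,W=cloud("wrist")
im,S=cloud("side")
for n,P in(("W",W),("S",S)):
    box(P,(.518,-.05),.045,(.055,.078),n+" housing")
    box(P,(.67,-.155),.06,(.008,.02),n+" spacer")
    box(P,(.605,-.277),.06,(.008,.018),n+" cover")
to(.6645,-.154,.12,-18.3)
E
```

```text
W housing 3377 [516.4 -49.6] [84.  67.9] 78.2 z 64.5
W spacer 1723 [ 661.7 -149.9] [80.1 58.8] 71.8 z 9.8
W cover 932 [ 598.4 -268.7] [53.2 65.6] 20.6 z 10.1
S housing 377 [517.  -49.1] [84.5 69.8] 81.6 z 68.1
S spacer 216 [ 662.6 -160. ] [66.4 60.1] 72.8 z 14.3
S cover 350 [ 608.2 -275.7] [58.9 84.6] 21.7 z 14.5
shift [-0.41   0.823  0.437] turn 0.0459 at [ 0.5169 -0.0446  0.2077] fy -10.0 j6 -0.13
```

Housing is home, with its top at 68 mm. Now the spacer.

```bash
python3 - <<'E'
from h import *
P=np.load("top0.npz")["w"].reshape(-1,3)
m=(P[:,0]>.6)&(P[:,0]<.85)&(P[:,1]>-.33)&(P[:,1]<-.05)&(P[:,2]>.03)
q=P[m];print(np.round(q.min(0),3),np.round(q.max(0),3)); g=np.array([.6645,-.154]);t=np.radians(-18.3)
d=q[:,:2]-g;a=d@[np.cos(t),np.sin(t)];b=d@[-np.sin(t),np.cos(t)];k=(abs(a)<.105)&(abs(b)<.05);print("in body area",k.sum(),q[k][:5])
E
```

```text
[ 0.741 -0.306  0.03 ] [ 0.85  -0.051  0.188]
in body area 0 []
```

Emit:
{"method": "move_arm", "body": {
  "motion": "1 -0.08 0.15 0 0.02; 1 -0.17 0.34 0 0.046; 1 -0.25 0.52 0 0.046; 1 -0.34 0.7 0 0.046; 1 -0.4 0.81 0 0.046; 1 -0.41 0.82 0.1 0.046; 1 -0.41 0.82 0.3 0.046; 1 -0.41 0.82 0.48 0.046; 1 -0.41 0.82 0.55 0.046; 1 -0.41 0.82 0.55 0.046; 1 -0.41 0.82 0.55 0.046; 1 -0.41 0.82 0.55 0.046"
}}

```text
time: 17.33
position: [0.6655, -0.1546, 0.0983]
tool_rot: [0.811, 0.585, 0.0, 0.0]
ft_force: [0.3, -0.7, -0.4]
grip_width: 0.0868
grip_force: 0.0
```

```bash
python3 - <<'E'
from h import *
robot.camera("wrist")
im,W=cloud("wrist");box(W,(.662,-.15),.06,(.005,.02),"W spacer")
to(.6645,-.153,.011,-18.3)
E
```

```text
W spacer 4975 [ 664.6 -151.1] [80.1 58.1] 72.0 z 12.9
shift [ 0.006 -0.012  0.444] turn -0.0001 at [ 0.6662 -0.1549  0.0998] fy -18.3 j6 -0.07
```

Emit:
{"method": "move_arm", "body": {
  "motion": "1 0.013 -0.013 0.1 0; 1 0.013 -0.013 0.22 0; 1 0.013 -0.013 0.33 0; 1 0.013 -0.013 0.41 0; 1 0.013 -0.013 0.44 0; 1 0.013 -0.013 0.44 0; -1 0.013 -0.013 0.44 0; -1 0.013 -0.013 0.44 0; -1 0.013 -0.013 0.44 0; -1 0.013 -0.013 0.44 0; -1 0.013 -0.013 0.44 0; -1 0.013 -0.013 0.44 0",
  "newtons": 25
}}

```text
time: 18.43
position: [0.6641, -0.1515, 0.011]
tool_rot: [0.811, 0.586, 0.001, 0.001]
ft_force: [0.8, -0.2, 2.2]
grip_width: 0.0576
grip_force: 25.0
```

Emit:
{"method": "move_arm", "body": {
  "motion": "-1 0 0 0 0; -1 0 0 0 0; -1 0 0 0 0; -1 0 0 0 0; -1 0 0 0 0; -1 0 0 -0.1 0; -1 0 0 -0.25 0; -1 0 0 -0.45 0; -1 0 0 -0.65 0; -1 0 0 -0.8 0; -1 0 0 -0.8 0",
  "newtons": 25
}}

```text
time: 19.35
position: [0.6671, -0.1525, 0.1773]
tool_rot: [0.811, 0.586, 0.003, 0.005]
ft_force: [-0.1, -1.0, -0.1]
grip_width: 0.0575
grip_force: 25.0
```

```bash
python3 - <<'E'
from h import *
robot.camera("wrist");robot.camera("wrist");o=robot.get_obs();print(o["grip_width"],o["ft_force"])
im,W=cloud("wrist");box(W,(.665,-.15),.07,(.155,.19),"W spacer")
to(.5175,-.045,.17,-10.2)
E
```

```text
0.05787373486394305 [-0.46260025 -0.20908993 -2.429063  ]
W spacer 10834 [ 661.2 -149.9] [80.9 79. ] 71.6 z 170.3
shift [ 0.274 -0.852 -0.003] turn -0.0451 at [ 0.6621 -0.1507  0.1689] fy -18.3 j6 -0.07
```

Emit:
{"method": "move_arm", "body": {
  "motion": "-1 0.03 -0.08 0 0; -1 0.08 -0.25 0 -0.02; -1 0.13 -0.43 0 -0.045; -1 0.18 -0.6 0 -0.045; -1 0.22 -0.75 0 -0.045; -1 0.251 -0.847 0 -0.045; -1 0.251 -0.847 0 -0.045; -1 0.251 -0.847 0 -0.045; -1 0.251 -0.847 0 -0.045"
}}

```text
time: 20.25
position: [0.5186, -0.0505, 0.169]
tool_rot: [0.767, 0.641, -0.0, -0.0]
ft_force: [0.1, 0.4, -1.9]
grip_width: 0.0577
grip_force: 25.0
```

```bash
python3 - <<'E'
from h import *
robot.camera("wrist")
im,W=cloud("wrist");S=cloud("side")[1]
to(.5171,-.0497,.079,-10.2)
t=np.radians(-10.2);c=np.array([.5172,-.0493])
for n,P in(("W",W.reshape(-1,3)),("S",S.reshape(-1,3))):
    d=P[:,:2]-c;x=d[:,0]*np.cos(t)+d[:,1]*np.sin(t);y=-d[:,0]*np.sin(t)+d[:,1]*np.cos(t);z=P[:,2]
    m=(abs(x)<.022)&(y>.02)&(y<.06)&(z>.15)&(z<.18);print(n,"held +y max/med",np.round(np.percentile(y[m]*1000,[50,90,99]),1),m.sum(),"z",np.round(np.percentile(z[m]*1000,[5,95]),1))
    m=(abs(x)<.02)&(y>.03)&(y<.06)&(abs(z-.048)<.005)
    if m.any():print(n,"stop",np.round(np.percentile(y[m]*1000,[1,50,99]),1))
    m=(abs(x)<.045)&(y>.02)&(y<.06)&(z>.09)&(z<.107)
    if m.sum()>5: print(n,"angles +y",np.round(np.percentile(y[m]*1000,[1,99]),1),"x",np.round(np.percentile(x[m]*1000,[1,99]),1))
E
```

```text
shift [ 0.005 -0.012  0.453] turn -0.0004 at [ 0.5193 -0.051   0.1696] fy -10.3 j6 -0.13
W held +y max/med [33.5 39.1 39.4] 3324 z [161.8 171.9]
W stop [40.6 43.5 46.8]
W angles +y [26.4 50.4] x [-40.9  38.8]
S held +y max/med [36.9 39.4 40.8] 213 z [161.  174.4]
S stop [38.5 44.4 48.2]
S angles +y [24.7 51. ] x [-39.7  40.3]
```

Emit:
{"method": "move_arm", "body": {
  "motion": "-1 0.004 -0.012 0.05 0; -1 0.004 -0.012 0.15 0; -1 0.004 -0.012 0.25 0; -1 0.004 -0.012 0.3 0; -1 0.004 -0.012 0.34 0; -1 0.004 -0.012 0.37 0; -1 0.004 -0.012 0.4 0; -1 0.004 -0.012 0.42 0; -1 0.004 -0.012 0.435 0; -1 0.004 -0.012 0.445 0; -1 0.004 -0.012 0.45 0; -1 0.004 -0.012 0.453 0"
}}

```text
time: 21.4
position: [0.5163, -0.0491, 0.0797]
tool_rot: [0.767, 0.641, 0.0, 0.0]
ft_force: [-0.7, 0.0, -1.7]
grip_width: 0.0577
grip_force: 25.0
```

Emit:
{"method": "move_arm", "body": {
  "motion": "-1 0 0 0.004 0; -1 0 0 0.008 0; -1 0 0 0.01 0; -1 0 0 0.01 0"
}}

```text
time: 21.73
position: [0.5164, -0.0491, 0.0789]
tool_rot: [0.767, 0.641, 0.0, 0.001]
ft_force: [-2.3, -0.4, 7.8]
grip_width: 0.0581
grip_force: 25.0
```

Seated (10 N contact). Release and go up, then to the cover.

Emit:
{"method": "move_arm", "body": {
  "motion": "0.3 0 0 0 0; 1 0 0 0 0; 1 0 0 0 0; 1 0 0 0 0; 1 0 0 -0.05 0; 1 0 0 -0.2 0; 1 0 0 -0.4 0; 1 0 0 -0.5 0; 1 0 0 -0.5 0; 1 0 0 -0.5 0"
}}

```text
time: 22.57
position: [0.5169, -0.0493, 0.1793]
tool_rot: [0.767, 0.641, 0.001, 0.002]
ft_force: [-0.6, -0.7, -0.8]
grip_width: 0.0863
grip_force: 0.0
```

```bash
python3 - <<'E'
from h import *
robot.camera("wrist"); im,W=cloud("wrist");S=cloud("side")[1]
box(S,(.517,-.049),.055,(.074,.086),"S spacer");box(W,(.517,-.049),.055,(.072,.086),"W spacer")
box(S,(.606,-.276),.06,(.008,.018),"S cover");box(S,(.606,-.276),.06,(.02,.03),"S pad")
to(.606,-.276,.1,22.7);to(.606,-.276,.1,22.7-180)
P=np.load("top0.npz")["w"].reshape(-1,3)
g=np.array([.606,-.276]);t=np.radians(22.7);q=P[P[:,2]>.03]
d=q[:,:2]-g;a=d@[np.cos(t),np.sin(t)];b=d@[-np.sin(t),np.cos(t)];k=(abs(a)<.105)&(abs(b)<.05);print("in body area",k.sum(),q[k][:5])
E
```

```text
S spacer 465 [516.9 -48.3] [96.3 72.4] 79.6 z 82.3
W spacer 5084 [515.1 -48.7] [94.3 72.2] 79.2 z 79.5
S cover 325 [ 608.  -275.8] [58.8 87.7] 22.5 z 14.3
S pad 84 [ 607.4 -272.9] [32.  34.1] 17.2 z 24.4
shift [-1.037  0.651  0.38 ] turn -0.1829 at [ 0.515  -0.0488  0.1765] fy -10.2 j6 -0.13
shift [-1.037  0.651  0.38 ] turn -0.1829 at [ 0.515  -0.0488  0.1765] fy -10.2 j6 -0.13
in body area 0 []
```

Emit:
{"method": "move_arm", "body": {
  "motion": "1 -0.15 0.1 0 -0.03; 1 -0.35 0.23 0 -0.07; 1 -0.55 0.36 0 -0.11; 1 -0.75 0.49 0 -0.15; 1 -0.92 0.61 0.05 -0.18; 1 -1 0.651 0.2 -0.183; 1 -1 0.651 0.32 -0.183; 1 -1 0.651 0.38 -0.183; 1 -1 0.651 0.38 -0.183; 1 -1 0.651 0.38 -0.183"
}}

```text
time: 23.55
position: [0.6072, -0.2671, 0.0998]
tool_rot: [0.554, 0.833, 0.0, -0.003]
ft_force: [0.3, 0.3, -0.3]
grip_width: 0.0868
grip_force: 0.0
```

```bash
python3 - <<'E'
from h import *
robot.camera("wrist"); im,W=cloud("wrist")
box(W,(.606,-.276),.06,(.008,.018),"W cover");box(W,(.606,-.276),.06,(.0195,.03),"W pad")
to(.606,-.2755,.011,22.7)
E
```

```text
W cover 5743 [ 607.4 -276.3] [58.2 80.4] 22.6 z 13.6
W pad 1489 [ 606.9 -275.8] [32.6 32.7] 15.7 z 23.6
shift [-0.029 -0.029  0.458] turn 0.0005 at [ 0.6091 -0.2679  0.1026] fy 22.8 j6 -0.98
```

Emit:
{"method": "move_arm", "body": {
  "motion": "1 -0.033 -0.026 0.1 0; 1 -0.033 -0.026 0.22 0; 1 -0.033 -0.026 0.33 0; 1 -0.033 -0.026 0.41 0; 1 -0.033 -0.026 0.445 0; 1 -0.033 -0.026 0.445 0; -1 -0.033 -0.026 0.445 0; -1 -0.033 -0.026 0.445 0; -1 -0.033 -0.026 0.445 0; -1 -0.033 -0.026 0.445 0; -1 -0.033 -0.026 0.445 0; -1 -0.033 -0.026 0.445 0",
  "newtons": 25
}}

```text
time: 24.65
position: [0.6069, -0.2773, 0.0133]
tool_rot: [0.554, 0.832, 0.0, 0.001]
ft_force: [-0.1, -0.6, 2.1]
grip_width: 0.0574
grip_force: 25.0
```

Emit:
{"method": "move_arm", "body": {
  "motion": "-1 0 0 0 0; -1 0 0 0 0; -1 0 0 0 0; -1 0 0 0 0; -1 0 0 -0.1 0; -1 0 0 -0.25 0; -1 0 0 -0.45 0; -1 0 0 -0.65 0; -1 0 0 -0.8 0; -1 0 0 -0.85 0; -1 0 0 -0.85 0; -1 0 0 -0.85 0",
  "newtons": 25
}}

```text
time: 25.65
position: [0.6054, -0.2765, 0.1809]
tool_rot: [0.554, 0.832, -0.0, -0.001]
ft_force: [-0.4, 0.7, -4.0]
grip_width: 0.0576
grip_force: 25.0
```

```bash
python3 - <<'E'
from h import *
robot.camera("wrist");robot.camera("wrist");o=robot.get_obs();print(o["grip_width"],o["ft_force"])
im,W=cloud("wrist");box(W,o["position"],.06,(.18,.2),"W pad")
to(.5172,-.0497,.18,-10.2)
E
```

```text
0.05773246736320858 [ 0.80753757 -0.45616273 -3.06967849]
W pad 4348 [ 596.3 -266.5] [78.3 64.8] 47.7 z 188.1
shift [1.213 0.033 0.002] turn 0.1828 at [ 0.6047 -0.276   0.179 ] fy 22.7 j6 -0.99
```

Emit:
{"method": "move_arm", "body": {
  "motion": "-1 0.1 0 0 0; -1 0.27 0.01 0 0.04; -1 0.45 0.02 0 0.08; -1 0.64 0.03 0 0.12; -1 0.82 0.033 0 0.16; -1 0.95 0.033 0 0.183; -1 1 0.033 0 0.183; -1 1 0.033 0 0.183; -1 1 0.033 0 0.183"
}}

```text
time: 26.55
position: [0.5357, -0.0904, 0.1817]
tool_rot: [0.767, 0.642, -0.0, 0.0]
ft_force: [0.5, 0.3, -2.4]
grip_width: 0.0573
grip_force: 25.0
```

```bash
python3 - <<'E'
from h import *
to(.517,-.0505,.18,-10.2)
E
```

```text
shift [ 0.18  -0.127  0.009] turn 0.0006 at [ 0.5357 -0.0904  0.1817] fy -10.1 j6 -0.2
```

Emit:
{"method": "move_arm", "body": {
  "motion": "-1 0.06 -0.04 0 0; -1 0.14 -0.1 0 0; -1 0.18 -0.127 0 0; -1 0.18 -0.127 0 0; -1 0.18 -0.127 0 0; -1 0.18 -0.127 0 0"
}}

```text
time: 27.05
position: [0.5178, -0.0512, 0.1827]
tool_rot: [0.767, 0.641, 0.0, 0.001]
ft_force: [-0.1, -0.5, -2.5]
grip_width: 0.0581
grip_force: 25.0
```

```bash
python3 - <<'E'
from h import *
robot.camera("wrist")
im,W=cloud("wrist");S=cloud("side")[1]
to(.517,-.0505,.0953,-10.2)
t=np.radians(-10.2);c=np.array([.5172,-.0493])
for n,P in(("W",W.reshape(-1,3)),("S",S.reshape(-1,3))):
    d=P[:,:2]-c;x=d[:,0]*np.cos(t)+d[:,1]*np.sin(t);y=-d[:,0]*np.sin(t)+d[:,1]*np.cos(t);z=P[:,2]
    m=(abs(x)<.022)&(y>.02)&(y<.06)&(z>.158)&(z<.19);print(n,"held +y",np.round(np.percentile(y[m]*1000,[50,90,99]),1),m.sum(),"z",np.round(np.percentile(z[m]*1000,[5,95]),1))
    m=(abs(x)<.045)&(y>.02)&(y<.06)&(z>.09)&(z<.107)
    if m.sum()>5: print(n,"angles +y",np.round(np.percentile(y[m]*1000,[1,99]),1),"x",np.round(np.percentile(x[m]*1000,[1,99]),1))
E
```

```text
shift [ 0.002 -0.003  0.437] turn -0.0004 at [ 0.5174 -0.051   0.1826] fy -10.3 j6 -0.13
W held +y [31.6 39.2 39.5] 3951 z [174.  182.9]
W angles +y [26.6 50.8] x [-41.3  38.5]
S held +y [36.6 39.3 41. ] 240 z [172.7 185.5]
S angles +y [24.3 50.5] x [-39.7  40.1]
```

Emit:
{"method": "move_arm", "body": {
  "motion": "-1 0.004 -0.004 0.05 0; -1 0.004 -0.004 0.15 0; -1 0.004 -0.004 0.25 0; -1 0.004 -0.004 0.3 0; -1 0.004 -0.004 0.34 0; -1 0.004 -0.004 0.37 0; -1 0.004 -0.004 0.39 0; -1 0.004 -0.004 0.41 0; -1 0.004 -0.004 0.425 0; -1 0.004 -0.004 0.432 0; -1 0.004 -0.004 0.436 0; -1 0.004 -0.004 0.436 0"
}}

```text
time: 28.2
position: [0.5163, -0.0493, 0.0955]
tool_rot: [0.767, 0.641, 0.0, 0.0]
ft_force: [-0.4, -0.7, -2.5]
grip_width: 0.0574
grip_force: 25.0
```

Emit:
{"method": "move_arm", "body": {
  "motion": "-1 0 0 0.004 0; -1 0 0 0.007 0; -1 0 0 0.01 0; -1 0 0 0.01 0"
}}

```text
time: 28.53
position: [0.5163, -0.0494, 0.0952]
tool_rot: [0.767, 0.641, 0.0, 0.001]
ft_force: [-3.3, -0.7, 10.7]
grip_width: 0.0573
grip_force: 25.0
```

Emit:
{"method": "move_arm", "body": {
  "motion": "0.3 0 0 0 0; 1 0 0 0 0; 1 0 0 0 0; 1 0 0 0 0; 1 0 0 -0.05 0; 1 0 0 -0.2 0; 1 0 0 -0.4 0; 1 0 0 -0.6 0; 1 0 0 -0.6 0; 1 0 0 -0.6 0; 1 0 0 -0.6 0"
}}

```text
time: 29.45
position: [0.5157, -0.049, 0.2136]
tool_rot: [0.767, 0.641, 0.0, 0.0]
ft_force: [0.4, 0.1, 0.3]
grip_width: 0.087
grip_force: 0.0
```

```bash
python3 - <<'E'
from h import *
robot.camera("wrist");robot.camera("wrist")
im,W=cloud("wrist");ims,S=cloud("side");T=cloud("top")[1]
cv2.imwrite("pics/w7.png",np.hstack([cv2.resize(im,(400,300)),cv2.resize(ims[150:270,165:325],(400,300))])[...,::-1])
for n,P in(("W",W),("S",S)):
    box(P,(.517,-.049),.03,(.1,.112),n+" pad");box(P,(.517,-.049),.05,(.09,.1),n+" cover");box(P,(.645,.003),.03,(.14,.155),n+" knob")
to(.645,.004,.138,34)
E
```

```text
W pad 1245 [515.3 -47.3] [33.2 32.7] 58.1 z 104.1
W cover 5256 [516.8 -48.4] [93.2 78.7] 78.6 z 94.2
W knob 936 [644.    4.9] [21.4 21.1] 75.1 z 145.6
S pad 159 [516.9 -47.5] [31.6 34.4] 0.0 z 106.4
S cover 536 [518.8 -49.6] [89.3 74.8] 76.7 z 96.7
S knob 85 [646.1   5.4] [18.9 20.6] 85.6 z 147.4
shift [0.376 0.593 0.368] turn -0.2457 at [ 0.5152 -0.049   0.212 ] fy -10.2 j6 -0.13
```

View pics/w7.png

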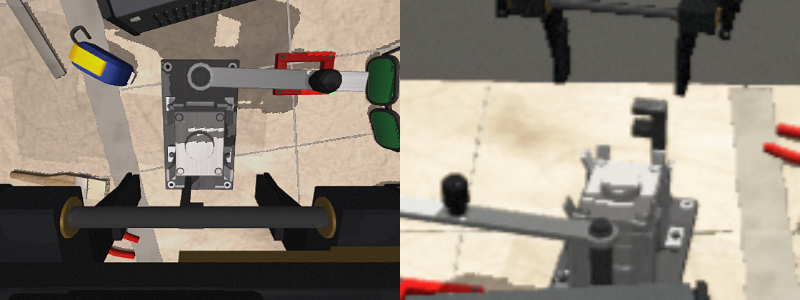

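Stack is seated: cover pad at 106 mm in the left crop around (205,145), knob at (325,80). Grip the knob.

Emit:
{"method": "move_arm", "body": {
  "motion": "1 0.06 0.1 0 -0.04; 1 0.16 0.25 0 -0.08; 1 0.26 0.4 0 -0.12; 1 0.34 0.53 0 -0.16; 1 0.381 0.592 0 -0.2; 1 0.381 0.592 0 -0.24; 1 0.381 0.592 0.1 -0.246; 1 0.381 0.592 0.25 -0.246; 1 0.381 0.592 0.34 -0.246; 1 0.381 0.592 0.36 -0.246; 1 0.381 0.592 0.36 -0.246; 1 0.381 0.592 0.36 -0.246"
}}

```text
time: 30.7
position: [0.6465, 0.0047, 0.1413]
tool_rot: [0.469, 0.883, -0.0, -0.0]
ft_force: [0.7, 0.7, 1.3]
grip_width: 0.0869
grip_force: 0.0
```

Emit:
{"method": "move_arm", "body": {
  "motion": "-1 0 0 0 0; -1 0 0 0 0; -1 0 0 0 0; -1 0 0 0 0; -1 0 0 0 0; -1 0 0 0 0; -1 0 0 0 0; -1 0 0 0 0; -1 0 0 0 0; -1 0 0 0 0",
  "newtons": 6
}}

```text
time: 31.53
position: [0.6461, 0.0048, 0.1413]
tool_rot: [0.469, 0.883, -0.0, -0.0]
ft_force: [0.7, 0.5, -1.0]
grip_width: 0.0282
grip_force: 0.0
```

```bash
python3 - <<'E'
from h import *
o=robot.get_obs();print(o["grip_width"],o["ft_force"])
S=cloud("side")[1];box(S,(.645,.005),.03,(.118,.152),"S knob")
Rm=R.from_quat(o["tool_rot"]).as_matrix();p0=o["position"];pv=np.array([.531,.0292])
v=p0[:2]-pv;print("r",np.hypot(*v),"ang",np.degrees(np.arctan2(v[1],v[0])),p0)
for a in np.linspace(0,1,13):
    r=np.hypot(*v);th=np.arctan2(v[1],v[0])*(1-a)+a*np.radians(-100.2)
    q=pv+r*np.array([np.cos(th),np.sin(th)]);s=Rm.T@np.array([q[0]-p0[0],q[1]-p0[1],0])/.2;print(np.round(s[:2],3))
E
```

```text
0.028211680728443975 [ 0.69520788  0.50022882 -0.96504696]
S knob 290 [645.4   8.1] [50.9 35.7] 22.8 z 141.7
r 0.11767607787648887 ang -11.986634805553123 [0.64611028 0.00476062 0.14130628]
[0. 0.]
[-0.049 -0.058]
[-0.09  -0.121]
[-0.122 -0.189]
[-0.146 -0.261]
[-0.16  -0.335]
[-0.165 -0.41 ]
[-0.16  -0.485]
[-0.145 -0.559]
[-0.121 -0.631]
[-0.088 -0.699]
[-0.047 -0.762]
[ 0.002 -0.819]
```

Emit:
{"method": "move_arm", "body": {
  "motion": "-1 0 0 0 0; -1 0 0 0 0; -1 0 0 0 0; -1 -0.025 -0.03 0 0; -1 -0.049 -0.058 0 0; -1 -0.09 -0.121 0 0; -1 -0.122 -0.189 0 0; -1 -0.146 -0.261 0 0; -1 -0.16 -0.335 0 0; -1 -0.165 -0.41 0 0; -1 -0.165 -0.41 0 0; -1 -0.165 -0.41 0 0",
  "newtons": 6
}}

```text
time: 32.58
position: [0.5956, -0.0708, 0.1417]
tool_rot: [0.47, 0.883, -0.001, 0.0]
ft_force: [0.8, -3.4, 0.1]
grip_width: 0.0213
grip_force: 6.0
```

```bash
python3 - <<'E'
from h import *
o=robot.get_obs();print(o["grip_width"],o["ft_force"])
Rm=R.from_quat(o["tool_rot"]).as_matrix();p0=o["position"];pv=np.array([.531,.0292])
v=p0[:2]-pv;print("r",np.hypot(*v),"ang",np.degrees(np.arctan2(v[1],v[0])),p0)
for a in np.linspace(0,1,8):
    r=np.hypot(*v);th=np.arctan2(v[1],v[0])*(1-a)+a*np.radians(-100.2)
    q=pv+r*np.array([np.cos(th),np.sin(th)]);s=Rm.T@np.array([q[0]-p0[0],q[1]-p0[1],0])/.2;print(np.round(s[:2],3))
S=cloud("side")[1];T=cloud("top")[1];box(S,(.596,-.068),.05,(.118,.152),"S knob")
E
```

```text
0.02133498359547897 [ 0.75190139 -3.36163649  0.07706468]
r 0.11907350132388682 ang -57.148843083173865 [ 0.59559243 -0.07083158  0.14173885]
[0. 0.]
[ 0.005 -0.064]
[ 0.016 -0.127]
[ 0.034 -0.188]
[ 0.059 -0.247]
[ 0.09  -0.303]
[ 0.126 -0.355]
[ 0.168 -0.403]
S knob 228 [595.3 -67.5] [44.1 77.4] 15.0 z 141.7
```

Emit:
{"method": "move_arm", "body": {
  "motion": "-1 0.005 -0.064 0 0; -1 0.016 -0.127 0 0; -1 0.034 -0.188 0 0; -1 0.059 -0.247 0 0; -1 0.09 -0.303 0 0; -1 0.126 -0.355 0 0; -1 0.15 -0.385 0 0; -1 0.168 -0.403 0 0; -1 0.175 -0.41 0 0; -1 0.175 -0.41 0 0; -1 0.175 -0.41 0 0"
}}

```text
time: 33.6
position: [0.5092, -0.0847, 0.1414]
tool_rot: [0.469, 0.883, 0.0, -0.0]
ft_force: [0.4, 2.1, 2.3]
grip_width: 0.021
grip_force: 6.0
```

```bash
cat > st.py <<'E'
from h import *
o=robot.get_obs();print(o["position"],o["grip_width"],o["ft_force"])
t=np.radians(-10.2);c=np.array([.5168,-.0495])
for n in("side","top"):
    P=cloud(n)[1].reshape(-1,3);d=P[:,:2]-c;x=d[:,0]*np.cos(t)+d[:,1]*np.sin(t);y=-d[:,0]*np.sin(t)+d[:,1]*np.cos(t);z=P[:,2]
    m=(abs(x)<.06)&(y>-.09)&(y<.06)&(abs(z-.116)<.003)
    for y0 in(-.07,-.06,-.01,.01,.03,.05):
        k=m&(abs(y-y0)<.006)
        if k.sum()>3: print(n,y0,k.sum(),"strap x",np.round(np.percentile(x[k]*1000,[2,50,98]),1))
    k=(abs(x)<.06)&(abs(y+.037)<.03)&(abs(z-.148)<.004)
    if k.sum(): print(n,"knob-ish",np.round(np.median(x[k])*1000,1),np.round(np.median(y[k])*1000,1),k.sum())
E
python3 st.py
```

```text
[ 0.50919139 -0.08471071  0.14142906] 0.02101264215719672 [0.43209961 2.06324711 2.27085115]
side -0.07 7 strap x [-24.7 -20.5  -7.9]
side -0.01 30 strap x [-7.6  1.1 10.7]
side 0.01 33 strap x [-8.4  0.1 10. ]
side 0.03 33 strap x [-8.2  0.1  9.8]
side 0.05 35 strap x [-8.7 -0.3 10.2]
side knob-ish -1.7 -33.7 89
```

Emit:
{"method": "move_arm", "body": {
  "motion": "-1 0.005 -0.005 0 0; -1 0.01 -0.01 0 0; -1 0.015 -0.015 0 0; -1 0.015 -0.015 0 0"
}}

```text
time: 34.03
position: [0.5077, -0.0846, 0.1415]
tool_rot: [0.469, 0.883, 0.001, 0.003]
ft_force: [5.6, 4.9, -2.6]
grip_width: 0.0209
grip_force: 6.0
```

```bash
python3 st.py
```

```text
[ 0.50766264 -0.08463876  0.14148346] 0.020934172282639302 [ 5.55981819  4.89576573 -2.59400575]
side -0.07 6 strap x [-25.3 -24.   -7.1]
side -0.06 5 strap x [-9.8 -9.2 -7.5]
side -0.01 36 strap x [-9.4 -0.3  9. ]
side 0.01 37 strap x [-9.7 -0.1  9.5]
side 0.03 35 strap x [-9.5 -0.1  9.6]
side 0.05 35 strap x [-8.9  1.   9.6]
side knob-ish -3.8 -35.0 86
```

Against its stop (the force rose and the motion stalled). Release, rise clear, and take a final look.

Emit:
{"method": "move_arm", "body": {
  "motion": "-0.4 0 0 0 0; 0.2 0 0 0 0; 0.2 0 0 0 0; 0.2 0 0 0 0; 0.2 0 0 -0.1 0; 0.2 0 0 -0.3 0; 0.2 0 0 -0.5 0; 0.2 0 0 -0.7 0; 0.2 0 0 -0.7 0; 0.2 0 0 -0.7 0; 0.2 0 0 -0.7 0"
}}

```text
time: 35.05
position: [0.5039, -0.0845, 0.2808]
tool_rot: [0.469, 0.883, -0.0, -0.001]
ft_force: [0.1, 0.3, -0.5]
grip_width: 0.0524
grip_force: 0.0
```

```bash
python3 st.py; python3 - <<'E'
from h import *
im,W=cloud("wrist");ims,S=cloud("side")
cv2.imwrite("pics/w8.png",np.hstack([cv2.resize(im,(400,300)),cv2.resize(ims[150:270,185:345],(400,300))])[...,::-1])
E
```

```text
[ 0.50388951 -0.08448311  0.28081485] 0.052395273280995955 [ 0.12443106  0.29992433 -0.45957735]
side -0.07 12 strap x [-22.3  -8.9  -5.5]
side -0.06 5 strap x [-9.8 -9.2 -7.1]
side -0.01 35 strap x [-9.4 -0.3  9.2]
side 0.01 32 strap x [-9.5 -0.4  8.4]
side 0.03 35 strap x [-9.4 -0.7  9.3]
side 0.05 39 strap x [-8.9 -1.2  9.7]
side knob-ish -0.3 -34.6 52
top 0.01 4 strap x [-1.4  4.3  7.5]
top 0.03 43 strap x [-11.1  -2.2   7.8]
top 0.05 46 strap x [-10.9  -1.8   7.3]
```

View pics/w8.png

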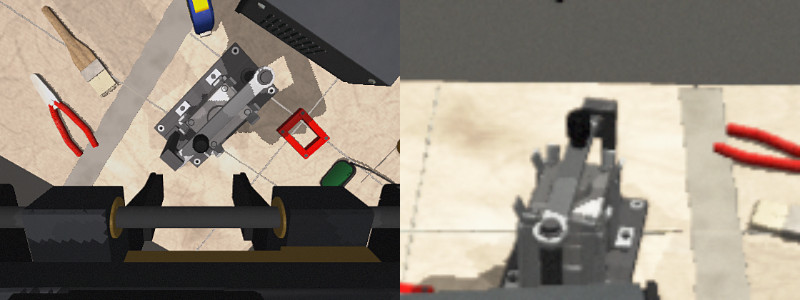

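The strap lies over the stack from its pivot at (265,75) to the keeper at (170,160). The arm is clear and the bystanders haven't moved.

```bash
python3 -c "
from rig import robot
print(robot.hand_in())"
```

```text
the job is handed in; nothing more can be done
None
```

The nest is loaded and the job is handed in at about 35 s: the housing is home with its port at the front, the spacer and then the cover (pad up) are on top, and the strap is closed into its keeper; the verdict was not shown.

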